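# Complete a water-sampling kit without doubling what is already in the tray

## Robot

A 6-joint arm with a two-finger parallel gripper is mounted at the origin on a cart in front of the work surface, level with it; the furniture and walls round the work are solid. World frame = base frame: x ahead of the robot, y to its left, z up, the work surface at z = 0. Lengths are in mm, angles in rad, forces in N, time in s.
With the tool pointing down it reaches from about 275 to 1000 mm from the base axis. Payload 8.4 kg.
Tool frame: the origin (TCP) lies midway between the tips of the shut fingers; the grasp point (between the pads) lies grip_depth behind it (grip_depth is the distance from the TCP to the grasp point, in mm); z points along the fingers, y is the line along which they close (so a half turn about z gives the same grasp; the last joint's range is limited). The gripper opens to 85 mm and grips with 20 to 120 N. Pads are 22 mm wide; open, the fingers measure 114 mm over their backs; the gripper's body (76 mm by 85 mm) begins 54 mm behind the grasp point. The pads swing forward as they close: fully open they stand 13 mm farther back than shut.
Start: joints at [-0.002, 0.353, 1.633, -0, 1.155, -0.002], TCP at [625.002, -0, 207.381] pointing down, gripper open.
Joint ranges: [-2.63, 2.63], [-0.92, 2.1], [0.06, 2.66], [-1.3, 4.44], [0, 2.69], [-3.02, 3.02]. Speed limits (rad/s): [2.22, 2.22, 2.79, 3.14, 3.14, 3.14].

## Interface

Orientations are given as [roll, pitch, yaw] about the fixed x, y, z axes, in that order (R = Rz(yaw) Ry(pitch) Rx(roll)).
In Python, from rig import * gives the robot as it stands.
- The arm moves only by the shell command python3 -m creep 'ROWS' [FORCE]. ROWS is JSON, a list of rows, each an object of numbers: "x", "y", "z": the shift along the tool's x, y, z in mm; "rx", "ry", "rz": the turn, a rotation vector about the tool's x, y, z in rad; "hand": the finger opening in mm, from 0 to 85.4. A call has 1 to 20 rows; each row shifts and turns the commanded pose from where the row before left it, along the tool's axes as they then stand; what a row does not reach is not made up. A row lasts 1/8 s, in which the tool goes at most 62.5 mm and 10.7 degrees, less where a joint would pass 70% of its speed; a pose out of reach is approached as far as the arm can. A call with a gripper value outside its range is refused whole. The fingers move at their own pace and stop on an object; FORCE is the grip in N (left out, the last holds). Time passes only in rows, so rows that do not move let the fingers close. It gives the time, the measured TCP pose, the force, the opening and the grip force at its end, in the units of the state.
- sense(): the state, without advancing time (a new reading comes with each control period).
- grab_frame(name): name is "scene" or "side" or "wrist"; returns the picture (400x640x3 uint8, red, green, blue); there is no depth.
- get_calibration(name): a dict with "K" (3x3 intrinsics, pixels), "k1" (the pictures are not rectified: a ray, as slopes to the right and down, at radius r is drawn at 1 + k1 r^2 times it, then the intrinsics apply), "R" (3x3) and "t" (3): a world point X has camera coordinates R X + t. Camera axes: x right, y down, z forward; pixel columns grow to the right and rows downward; lengths in mm; the calibration is good to about 2 mm. A picture is of the moment at which its call begins: read the wrist's pose just before it. get_calibration takes no time and is no camera call; for the wrist camera it gives the pose at the moment of the call.
- sign_off(): hands the job in; it is judged then, once.
The state is a dict: "clock": time; "qpos": joint angles; "qvel": joint speeds; "joint_efforts": joint torques, N m; "eef_pos": TCP position; "tcp_rot": TCP orientation; "contact_force": force on the tool from outside, world axes, zero at the start; "wrist_torque": the same for the moment, N m; "opening": opening from 0.0 (shut) to 1.0 (fully open); "grasp_force": force on a finger pad.
Only numpy, scipy, OpenCV 4.12 (cv2) and the standard library are available. Lean on these libraries where they do the work, as an engineer would, in place of code of your own. Each camera call takes 0.05 s, during which the arm holds its last target. There are 200 camera calls.

## Task

Complete the sampling kit in the grey tray so that it holds exactly one union tee (lying flat) and one sample vial (upright), each alone in its plain compartment, and the strip box lying flat in its fitted bay; one tee or vial is already in the tray, so do not add a second of that type, and leave the spares and the tape roll where they are on the mat. The strip box can only be taken out of its cradle by its ends but only goes into its bay held across its sides, so set it down on the bench (or mat), outside the cradle and tray, let go, and take it again the other way. Lower everything into place; do not drop it.

Things in the scene. Friction and masses are not known exactly. Their poses are not given: they have to be found in the camera images.
- kit_tray: fixed grey plastic tray, 92 (x) x 294 (y) mm, walls 16 mm high and 4 mm thick, floor 3 mm thick; origin under its centre, on the bench. Along its y axis from +y to -y: the fitted bay section, then two equal plain compartments
- fitted_bay (a point): centre of the fitted bay, on the tray floor (axes as the tray's). The strip box lies here with its 62 mm length along the tray's x, between two end blocks 67 mm apart (14 mm high) and four corner stops 47 mm apart across y. Between the corner stops a 41 mm wide gap in the middle of each side leaves 28 mm beside the box for a finger; there is no room for a finger at its ends
- compartment_near_bay (a point): centre of the middle plain compartment, on the tray floor; clear inside 84 mm along the tray's x and 90 mm along its y
- compartment_far (a point): centre of the plain compartment at the tray's -y end, on the tray floor; same size as the other one. Of the two compartments one is empty at the start
- mat: fixed black rubber mat, 180 (x) x 240 (y) mm, 3 mm thick; origin under its centre. Three of the four tees and vials and the tape roll lie on it. Between the tray's +y end and the mat's -y edge the bench is clear for at least 90 mm
- cradle: fixed aluminium cradle that holds the strip box: floor 3 mm thick, two upright cheeks 26 mm high and 50 mm long, 47 mm apart across its x, open at both ends along its y; origin under its centre
- strip_box_mid (a point): white indicator strip box, 42 (x) x 62 (y) x 14 mm, 30 g; this point is its centre, 7 mm above its underside. At the start it lies in the cradle, its long y axis along the cradle's y, its ends standing 6 mm out beyond the cheeks
- tee_1_mid (a point): steel union tee pipe fitting, 38 x 54 x 15 mm, lying flat; this point is its centre, half-way up. Its y axis runs along the straight 54 mm run (tube at about x = +10 mm), the short branch points to -x and ends at x = -19 mm (16 mm wide there); across x at its middle (y = 0) it measures 35 mm, from x = -19 to +16. Identical to the other tee. At the start it is on the mat or already in the tray, whichever its position shows
- tee_2_mid (a point): steel union tee pipe fitting, 38 x 54 x 15 mm, lying flat; this point is its centre, half-way up. Its y axis runs along the straight 54 mm run (tube at about x = +10 mm), the short branch points to -x and ends at x = -19 mm (16 mm wide there); across x at its middle (y = 0) it measures 35 mm, from x = -19 to +16. Identical to the other tee. At the start it is on the mat or already in the tray, whichever its position shows
- vial_1_mid (a point): glass sample vial with black screw cap, 27 mm diameter, 59 mm tall, standing upright; this point is on its axis, half-way up. Same type as the other vial. At the start it is on the mat or already in the tray, whichever its position shows
- vial_2_mid (a point): glass sample vial with black screw cap, 27 mm diameter, 59 mm tall, standing upright; this point is on its axis, half-way up. Same type as the other vial. At the start it is on the mat or already in the tray, whichever its position shows
- tape_roll_mid (a point): white roll of thread tape, 52 mm diameter, 13 mm high, lying on the mat among the tees and vials; this point is its centre. Not part of the kit
There are look-alikes about, which are no part of the job. What is shaped like the part that bears strip_box_mid but orange is not meant. Leave any orange look-alike of the part that bears vial_2_mid alone.

How it is judged (in metres and radians):
On the way:
1. the strip box is set down flat on the bench or mat, outside the cradle and the tray, and let go (height (world z) of strip_box_mid below 0.0125 m and angle between strip_box_mid's own z axis and vertical below 0.15 rad and horizontal distance between strip_box_mid and cradle above 0.055 m and not (x of strip_box_mid in the frame of kit_tray between -0.046 and 0.046 m and y of strip_box_mid in the frame of kit_tray between -0.147 and 0.147 m) and linear speed of strip_box below 0.02 m/s and contact force between the fingers and strip_box below 0.05 N), for 0.2 s.
At the end, for the whole second after the job is handed in: Strip box flat on the floor of its bay (centre within 6 mm); exactly one tee flat and one vial upright (0.2 rad) on the tray floor, one per plain compartment; the other tee and vial outside the tray within 40 mm of their start, the vial upright; all at rest (horizontal distance between strip_box_mid and fitted_bay below 0.006 m and height (world z) of strip_box_mid below 0.0125 m and angle between strip_box_mid's own z axis and vertical below 0.1 rad and ((((x of tee_1_mid in the frame of compartment_near_bay between -0.042 and 0.042 m and y of tee_1_mid in the frame of compartment_near_bay between -0.045 and 0.045 m and z of tee_1_mid in the frame of compartment_near_bay between 0.0035 and 0.0115 m and distance of tee_2_mid from where it was at the start of the episode below 0.04 m and y of tee_2_mid in the frame of kit_tray above 0.147 m) or (x of tee_2_mid in the frame of compartment_near_bay between -0.042 and 0.042 m and y of tee_2_mid in the frame of compartment_near_bay between -0.045 and 0.045 m and z of tee_2_mid in the frame of compartment_near_bay between 0.0035 and 0.0115 m and distance of tee_1_mid from where it was at the start of the episode below 0.04 m and y of tee_1_mid in the frame of kit_tray above 0.147 m)) and ((x of vial_1_mid in the frame of compartment_far between -0.042 and 0.042 m and y of vial_1_mid in the frame of compartment_far between -0.045 and 0.045 m and z of vial_1_mid in the frame of compartment_far between 0.0255 and 0.0335 m and angle between each of vial_1_mid, vial_2_mid's own z axis and vertical below 0.2 rad and distance of vial_2_mid from where it was at the start of the episode below 0.04 m and y of vial_2_mid in the frame of kit_tray above 0.147 m) or (x of vial_2_mid in the frame of compartment_far between -0.042 and 0.042 m and y of vial_2_mid in the frame of compartment_far between -0.045 and 0.045 m and z of vial_2_mid in the frame of compartment_far between 0.0255 and 0.0335 m and angle between each of vial_2_mid, vial_1_mid's own z axis and vertical below 0.2 rad and distance of vial_1_mid from where it was at the start of the episode below 0.04 m and y of vial_1_mid in the frame of kit_tray above 0.147 m))) or (((x of tee_1_mid in the frame of compartment_far between -0.042 and 0.042 m and y of tee_1_mid in the frame of compartment_far between -0.045 and 0.045 m and z of tee_1_mid in the frame of compartment_far between 0.0035 and 0.0115 m and distance of tee_2_mid from where it was at the start of the episode below 0.04 m and y of tee_2_mid in the frame of kit_tray above 0.147 m) or (x of tee_2_mid in the frame of compartment_far between -0.042 and 0.042 m and y of tee_2_mid in the frame of compartment_far between -0.045 and 0.045 m and z of tee_2_mid in the frame of compartment_far between 0.0035 and 0.0115 m and distance of tee_1_mid from where it was at the start of the episode below 0.04 m and y of tee_1_mid in the frame of kit_tray above 0.147 m)) and ((x of vial_1_mid in the frame of compartment_near_bay between -0.042 and 0.042 m and y of vial_1_mid in the frame of compartment_near_bay between -0.045 and 0.045 m and z of vial_1_mid in the frame of compartment_near_bay between 0.0255 and 0.0335 m and angle between each of vial_1_mid, vial_2_mid's own z axis and vertical below 0.2 rad and distance of vial_2_mid from where it was at the start of the episode below 0.04 m and y of vial_2_mid in the frame of kit_tray above 0.147 m) or (x of vial_2_mid in the frame of compartment_near_bay between -0.042 and 0.042 m and y of vial_2_mid in the frame of compartment_near_bay between -0.045 and 0.045 m and z of vial_2_mid in the frame of compartment_near_bay between 0.0255 and 0.0335 m and angle between each of vial_2_mid, vial_1_mid's own z axis and vertical below 0.2 rad and distance of vial_1_mid from where it was at the start of the episode below 0.04 m and y of vial_1_mid in the frame of kit_tray above 0.147 m)))) and linear speed of each of strip_box, tee_1, tee_2, vial_1, vial_2 below 0.02 m/s); the robot touches nothing.
It fails at once if a tee, a vial or the strip box is dropped (moves faster than 0.45 m/s without the fingers on it) ((linear speed of strip_box above 0.45 m/s and contact force between the fingers and strip_box below 0.01 N) or (linear speed of tee_1 above 0.45 m/s and contact force between the fingers and tee_1 below 0.01 N) or (linear speed of tee_2 above 0.45 m/s and contact force between the fingers and tee_2 below 0.01 N) or (linear speed of vial_1 above 0.45 m/s and contact force between the fingers and vial_1 below 0.01 N) or (linear speed of vial_2 above 0.45 m/s and contact force between the fingers and vial_2 below 0.01 N)).
It fails at once if the tape roll is moved more than 30 mm (distance of tape_roll_mid from where it was at the start of the episode above 0.03 m).
It also fails if it takes over 72 s, if anything falls off the work surface, if the arm or the gripper's body presses on something with over 40 N, if the wrist force passes 120 N, or if a joint passes its speed limit or range.

## Working session

There is one attempt and no reset: what is moved stays moved. The work goes in short steps, Python scripts to look and compute and a shell command to move; the robot and the scene stay as the last step left them, time stands still between calls to the robot, and variables do not carry over. Pictures are saved under pics/ and viewed, at most 10 in all, crops included, and the job is handed in when it is done.

```bash
ls; mkdir -p pics
cat > h.py <<'E'
from rig import *
import numpy as np, cv2
def und(c,uv):
    K=np.array(c["K"]);d=np.array([c["k1"],0,0,0,0],float)
    return cv2.undistortPointsIter(np.array(uv,float).reshape(-1,1,2),K,d,None,None,(3,50,1e-9)).reshape(-1,2)
def cast(c,uv,z):
    p=und(c,uv);R=np.array(c["R"]);t=np.array(c["t"]).ravel()
    o=-R.T@t;D=np.c_[p,np.ones(len(p))]@R
    s=(z-o[2])/D[:,2]
    return o+s[:,None]*D
E
python3 - <<'E'
from h import *
s=sense();print(s)
a=[]
for n in("scene","side"):
    f=grab_frame(n);cv2.imwrite(f"pics/{n}0.png",f[:,:,::-1]);c=get_calibration(n);R=np.array(c["R"]);print(n,c["K"],c["k1"],-R.T@np.array(c["t"]).ravel(),R[2])
f=grab_frame("wrist");cv2.imwrite("pics/wrist0.png",f[:,:,::-1])
E
```

```text
pics
{'clock': 0.0, 'qpos': array([-2.39306486e-03,  3.53664983e-01,  1.63417408e+00, -1.59170280e-05,
        1.15520494e+00, -2.34946379e-03]), 'qvel': array([-2.41288591e-03,  1.15431921e-05,  5.27563038e-04, -1.97067038e-04,
        1.56869739e-03, -1.55278029e-03]), 'joint_efforts': array([-2.03471049e-03, -6.05236173e+01, -3.42063046e+01, -2.62302356e-04,
        9.48130677e-03,  3.61521288e-06]), 'eef_pos': array([6.24462528e+02, 2.83619236e-04, 2.06634110e+02]), 'tcp_rot': array([-3.14014127e+00,  1.11428646e-05,  1.57075917e+00]), 'contact_force': array([ 0.2271028 ,  0.17557821, -0.58527225]), 'wrist_torque': array([-0.01698713, -0.02209465, -0.02216386]), 'grasp_force': 0.0, 'opening': 0.999901909952924}
scene [[391.63792801   0.         319.38763086]
 [  0.         391.63792801 202.04430815]
 [  0.           0.           1.        ]] -0.052275894567513255 [  28.60130613 -775.35792027  779.17481194] [ 0.41644924  0.66836201 -0.61632966]
side [[482.15531998   0.         317.97598318]
 [  0.         482.15531998 198.58577125]
 [  0.           0.           1.        ]] -0.09883093028598282 [576.96514064 962.05635792 910.34331258] [-0.03973498 -0.73874332 -0.67281456]
```

View pics/scene0.png

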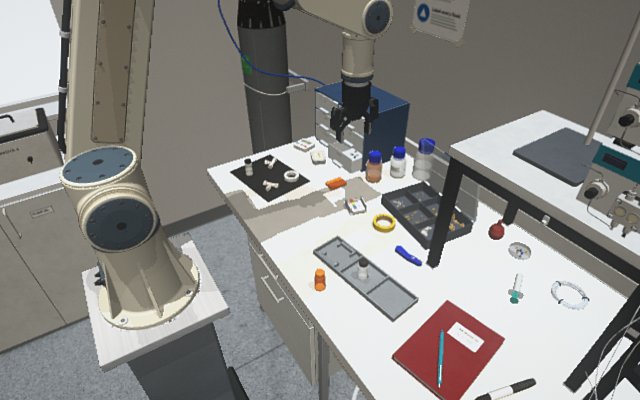

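View pics/side0.png

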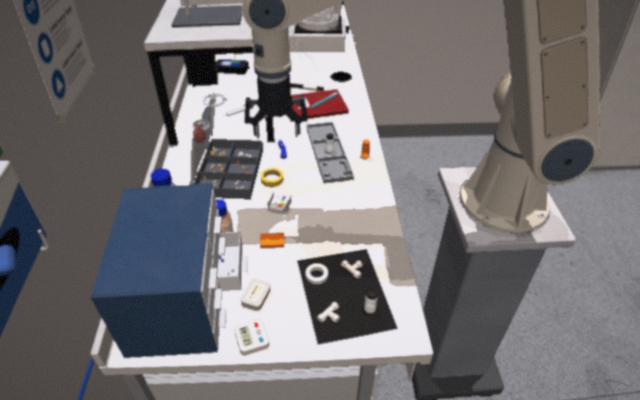

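View pics/wrist0.png

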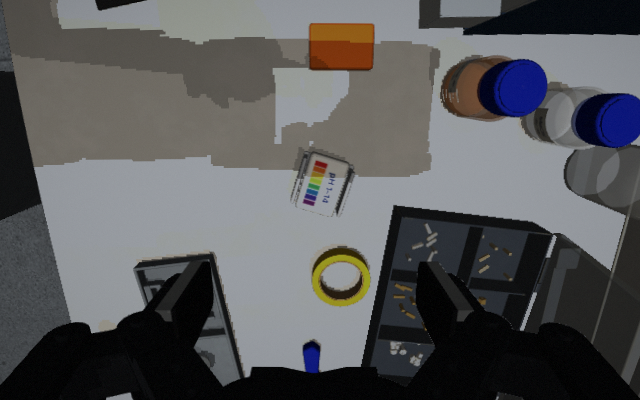

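The scene picture shows the vial already in the tray's middle compartment at (362,268), so the kit needs a tee and the box. The mat is at (270,178), and the cradle with the white box at (355,205), or (323,182) in the wrist view. The side view shows two tees, a vial and the tape on the mat.

Run:
```python
from h import *
np.set_printoptions(precision=1,suppress=True)
c=get_calibration("wrist");R=np.array(c["R"]);print("wcam",-R.T@np.array(c["t"]).ravel(),R.round(3),c["K"][0],c["k1"])
print("box/cradle wrist",cast(c,[(323,182)],17),"orange",cast(c,[(341,47)],14))
for n,d in(("scene",[("vialtray",363,278,3),("tray",(314),241,16),("tray",337,237,16),("tray",417,300,16),("mat",230,165,3),("mat",263,152,3),("mat",312,177,3),("mat",281,201,3),("teeA",271,161,10),("teeB",271,184,10),("tape",291,176,16)]),
 ("side",[("vialtray",329,152,3),("tray",309,125,16),("tray",333,124,16),("tray",353,178,16),("tray",326,181,16),("mat",298,261,3),("mat",372,250,3),("mat",397,328,3),("mat",318,341,3),("teeA",329,312,10),("teeB",352,268,10),("tape",316,272,16)])):
    c=get_calibration(n)
    for m,u,v,z in d: print(n,m,cast(c,[(u,v)],z)[0])
```

```text
wcam [624.6  75.  373.3] [[ 1.   0.  -0. ]
 [ 0.  -1.   0.3]
 [-0.  -0.3 -1. ]] [350.3   0.  313.9] -0.04944651338237655
box/cradle wrist [[633.5 -13.3  17. ]] orange [[649.6 118.7  14. ]]
scene vialtray [ 478.2 -263.4    3. ]
scene tray [436.9 -89.7  16. ]
scene tray [ 500.5 -110.9   16. ]
scene tray [ 538.  -397.6   16. ]
scene mat [394.1 431.3   3. ]
scene mat [537. 449.   3.]
scene mat [607.2 200.8   3. ]
scene mat [451.6 138.    3. ]
scene teeA [529.1 363.2  10. ]
scene teeB [463.1 231.6  10. ]
scene tape [539.6 229.   16. ]
side vialtray [ 476.9 -248.8    3. ]
side tray [ 533.8 -384.4   16. ]
side tray [ 453.7 -385.8   16. ]
side tray [ 418.  -102.5   16. ]
side tray [497.  -93.6  16. ]
side mat [584.9 190.2   3. ]
side mat [398.7 164.9   3. ]
side mat [374.9 393.5   3. ]
side mat [548.2 415.    3. ]
side teeA [520.1 347.7  10. ]
side teeB [455.9 225.5  10. ]
side tape [543.1 237.6  16. ]
```

```bash
python3 -m creep '[{"x":-12,"y":5,"z":48},{"x":-13,"y":4,"z":48},{},{}]'
python3 - <<'E'
from h import *
f=grab_frame("wrist");cv2.imwrite("pics/w1.png",f[:,:,::-1]);
import pickle;pickle.dump(get_calibration("wrist"),open("c1.pkl","wb"))
E
```

```text
schema error: expected keys x, y, z, rx, ry, rz, hand
```

View pics/w1.png

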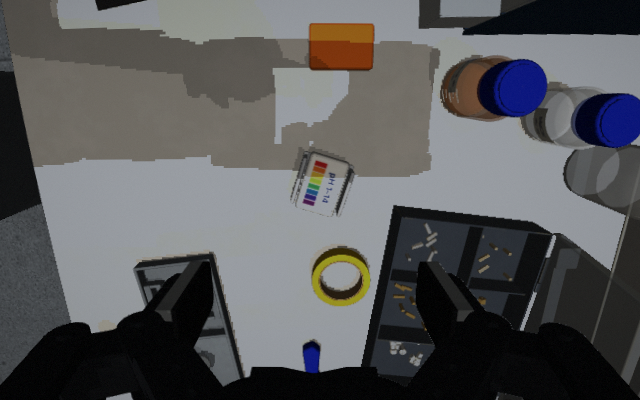

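The call was refused, probably because of the empty rows, so the picture is unchanged: box at (323,182).

```bash
python3 -m creep '[{"x":-12,"y":5,"z":48},{"x":-13,"y":4,"z":48},{"z":0},{"z":0}]' || python3 -m creep '[{"x":-12,"y":5,"z":48,"rx":0,"ry":0,"rz":0,"hand":85},{"x":-13,"y":4,"z":48,"rx":0,"ry":0,"rz":0,"hand":85},{"x":0,"y":0,"z":0,"rx":0,"ry":0,"rz":0,"hand":85},{"x":0,"y":0,"z":0,"rx":0,"ry":0,"rz":0,"hand":85}]'
python3 - <<'E'
from h import *
print(sense()["eef_pos"])
f=grab_frame("wrist");cv2.imwrite("pics/w2.png",f[:,:,::-1]);
import pickle;pickle.dump(get_calibration("wrist"),open("c1.pkl","wb"))
E
```

```text
clock: 0.7
eef_pos: [634.7, -24.8, 112.8]
tcp_rot: [3.141, -0.0, 1.571]
contact_force: [0.1, -0.1, 0.5]
opening: 0.997
grasp_force: 0.0
[634.73332881 -24.75119491 112.77195189]schema error: expected keys x, y, z, rx, ry, rz, hand
```

Run:
```python
import cv2
f=cv2.imread("pics/w2.png");cv2.imwrite("pics/w2c.png",f)
```

```text
(no output)
```

View pics/w2.png

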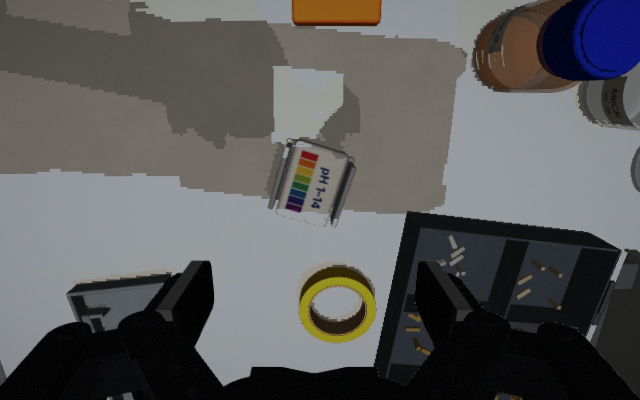

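The box is at (315,183) between the cradle's cheeks, with its long axis running from lower left to upper right. I'll zoom in for the corners.

Run:
```python
import cv2
f=cv2.imread("pics/w2.png")[120:240,250:380];cv2.imwrite("pics/w2c.png",cv2.resize(f,None,fx=5,fy=5,interpolation=cv2.INTER_NEAREST)[:600])
```

```text
(no output)
```

View pics/w2c.png

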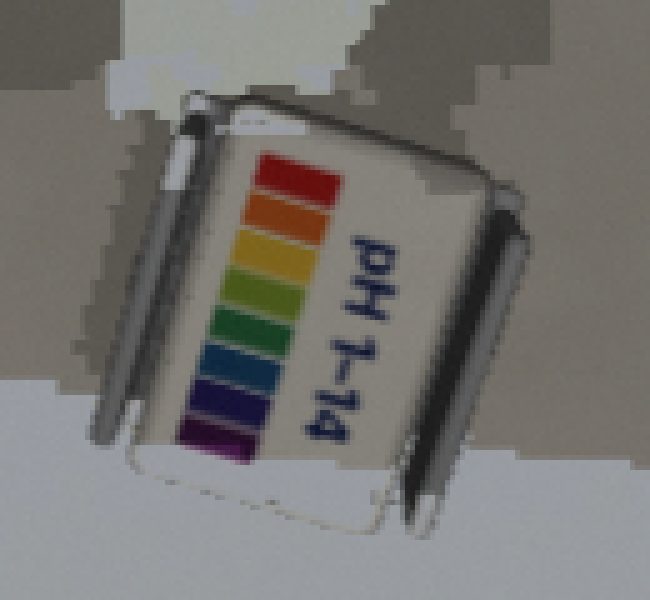

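The corners in the 5x crop are TL(232,100), TR(490,172), BR(378,532), BL(130,465).

Run:
```python
from h import *
import pickle;np.set_printoptions(precision=1,suppress=True)
c=pickle.load(open("c1.pkl","rb"))
o=np.array([250,120])
P=cast(c,np.array([(232,100),(490,172),(378,532),(130,465)])/5+o,17);print(P,P.mean(0))
print([np.linalg.norm(P[i]-P[(i+1)%4]) for i in range(4)])
d=(P[0]+P[1]-P[2]-P[3])/2;print("yaw",np.arctan2(-d[0],d[1]),np.linalg.norm(d));w=(P[1]+P[2]-P[0]-P[3])/2;print(np.arctan2(w[1],w[0]))
Q=cast(c,np.array([(185,140),(100,440),(518,240),(425,530)])/5+o,26);print(Q,Q.mean(0),np.arctan2(-(Q[0]-Q[1])[0],(Q[0]-Q[1])[1]),np.arctan2(-(Q[2]-Q[3])[0],(Q[2]-Q[3])[1]))
print(cast(c,[(313.9,200)],17),sense()["tcp_rot"])
```

```text
[[622.   17.4  17. ]
 [660.9   6.7  17. ]
 [644.6 -51.5  17. ]
 [605.1 -40.2  17. ]] [633.1 -16.9  17. ]
[np.float64(40.3167309292556), np.float64(60.41238669405085), np.float64(41.09137123334677), np.float64(60.04753031725104)]
yaw -0.2795810786877746 60.22870790906174
-0.27519174526692103
[[615.6  12.8  26. ]
 [601.6 -33.   26. ]
 [664.4  -1.9  26. ]
 [651.5 -47.7  26. ]] [633.3 -17.5  26. ] -0.2950880578423002 -0.27436162338774733
[[635.1 -29.4  17. ]] [ 3.1 -0.   1.6]
```

```bash
python3 -c "
from rig import *
import rig
print([n for n in dir(rig) if n[0]!='_']); print(grip_depth)"
python3 -m creep '[{"x":8,"y":-1.5,"z":0,"rx":0,"ry":0,"rz":-0.1,"hand":85},{"x":0,"y":0,"z":0,"rx":0,"ry":0,"rz":-0.17,"hand":85},{"x":0,"y":0,"z":0,"rx":0,"ry":0,"rz":-0.17,"hand":85},{"x":0,"y":0,"z":0,"rx":0,"ry":0,"rz":-0.17,"hand":85},{"x":0,"y":0,"z":0,"rx":0,"ry":0,"rz":-0.17,"hand":85},{"x":0,"y":0,"z":0,"rx":0,"ry":0,"rz":-0.17,"hand":85},{"x":0,"y":0,"z":0,"rx":0,"ry":0,"rz":-0.17,"hand":85},{"x":0,"y":0,"z":0,"rx":0,"ry":0,"rz":-0.17,"hand":85},{"x":0,"y":0,"z":30,"rx":0,"ry":0,"rz":0,"hand":85},{"x":0,"y":0,"z":20,"rx":0,"ry":0,"rz":0,"hand":85},{"x":0,"y":0,"z":0,"rx":0,"ry":0,"rz":0,"hand":85},{"x":0,"y":0,"z":0,"rx":0,"ry":0,"rz":0,"hand":85}]'
```

```text
['MotionError', 'get_calibration', 'grab_frame', 'grip_depth', 'sense', 'sign_off']
18.700000000000003
clock: 2.25
eef_pos: [633.2, -16.9, 62.4]
tcp_rot: [3.141, 0.001, 2.861]
contact_force: [0.1, 0.0, 0.3]
opening: 0.996
grasp_force: 0.0
```

```bash
python3 -m creep '[{"x":0,"y":0,"z":30,"rx":0,"ry":0,"rz":0,"hand":85},{"x":0,"y":0,"z":22,"rx":0,"ry":0,"rz":0,"hand":85},{"x":0,"y":0,"z":10,"rx":0,"ry":0,"rz":0,"hand":85},{"x":0,"y":0,"z":0,"rx":0,"ry":0,"rz":0,"hand":75},{"x":0,"y":0,"z":0,"rx":0,"ry":0,"rz":0,"hand":66},{"x":0,"y":0,"z":0,"rx":0,"ry":0,"rz":0,"hand":58},{"x":0,"y":0,"z":0,"rx":0,"ry":0,"rz":0,"hand":50},{"x":0,"y":0,"z":0,"rx":0,"ry":0,"rz":0,"hand":50},{"x":0,"y":0,"z":0,"rx":0,"ry":0,"rz":0,"hand":50}]' 40
```

```text
clock: 3.38
eef_pos: [632.5, -17.0, -0.6]
tcp_rot: [-3.142, 0.0, 2.861]
contact_force: [0.3, 0.3, 0.1]
opening: 0.587
grasp_force: 0.0
```

Run:
```python
from h import *
s=sense();print(s["opening"],s["grasp_force"],s["eef_pos"])
a=grab_frame("wrist")[:,:,::-1]
b=grab_frame("side")[150:260,200:360,::-1]
b=cv2.resize(b,None,fx=3.6,fy=2.4)[:260,:576];
cv2.imwrite("pics/w3.png",np.vstack([cv2.resize(a,(576,336)),b]))
```

```text
0.5870472661168733 0.0 [ 6.32517334e+02 -1.70300479e+01 -5.65968719e-01]
```

View pics/w3.png

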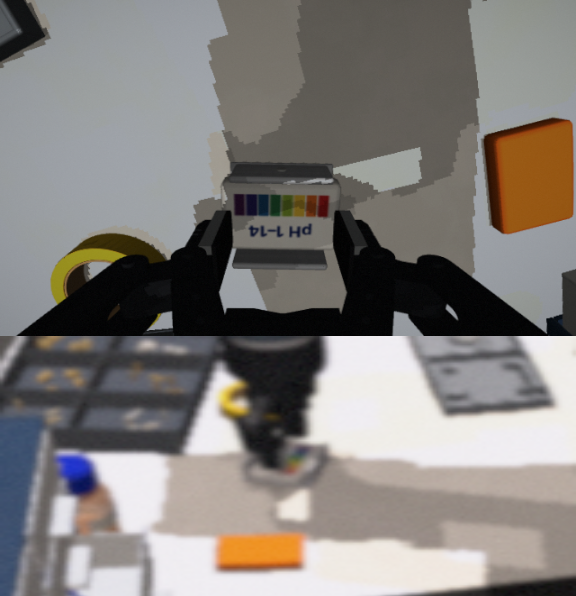

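Run:
```python
from h import *
from scipy.spatial.transform import Rotation as Ro
np.set_printoptions(precision=0,suppress=True)
s=sense();c=get_calibration("wrist");R=np.array(c["R"]);t=np.array(c["t"]).ravel()
T=Ro.from_euler("xyz",s["tcp_rot"]).as_matrix()
def pr(X): return cv2.projectPoints(np.array(X,float),cv2.Rodrigues(R)[0],t,np.array(c["K"]),np.array([c["k1"],0,0,0,0.]))[0].reshape(-1,2)*.9*np.array([1,336/360])
for z in (0,7,14,20,30):
  for h in (25,31):
    P=[s["eef_pos"]+T@np.array([x,y,-z]) for y in(-h,h) for x in(11,-11)]
    print(z,h,pr(P).ravel())
P=[s["eef_pos"]+T@np.array([x,y,-17]) for y in(-31,31) for x in(21,-21)];print("box",pr(P).ravel())
```

```text
0 25 [237. 189. 239. 222. 326. 189. 324. 222.]
0 31 [226. 189. 228. 222. 336. 189. 334. 222.]
7 25 [235. 193. 237. 227. 327. 193. 326. 227.]
7 31 [224. 193. 226. 227. 338. 193. 336. 227.]
14 25 [233. 198. 235. 233. 329. 198. 327. 233.]
14 31 [222. 198. 224. 233. 341. 198. 338. 233.]
20 25 [232. 202. 234. 238. 331. 202. 329. 238.]
20 31 [220. 202. 222. 238. 343. 202. 340. 238.]
30 25 [228. 210. 231. 248. 334. 210. 332. 248.]
30 31 [216. 210. 219. 248. 346. 210. 344. 248.]
box [220. 183. 224. 251. 343. 183. 338. 251.]
```

The wrist view shows the fingers at (225,215) and (340,215) by the box ends, but the opening equals the command and there is no grip force. I think the tips passed above the box, so I'll measure the tip height.

Run:
```python
from h import *
g=cv2.cvtColor(grab_frame("wrist"),cv2.COLOR_RGB2GRAY)
for y in range(222,300,6): print(y,' '.join('%3d'%v for v in g[y,212:280:4]),'|',' '.join('%3d'%v for v in g[y,348:416:4]))
```

```text
222 165 163 165 163 164 164 164 156 143 121  86  88  87  86  86  84  84 | 100 101  98 101  98 100  98  79  93  93  92  92  93  93  92  92  92
228 163 163 164 164 162 164 157 156 156 153  91  90  92  90  91  89  91 | 107 106 107 109 108 109 109  93  92  95  92  92  93  93  92  93  91
234 164 164 164 164 162 103 152 163 163 146 101  91  43  18  16  52  14 |  56  89  36  35  44 110 109  90  77  78  76  90  91  92  92  99  92
240 162 164 153 103 103 102 103 103 103 144  91  92  49  16  16  51  16 |  47  87  35  29  50 107  90  77  79  79  80  76  92  92 116 115 116
246 161 103 104 104 104 103 103 103 103 107  91  91  53  15  17  53  15 |  48  71  29  26  54  90  90  71  78  79  80  78 117 115 117 116 117
252 162 159 102 104 104 104 104  36  35  35   3  25  55  13  15  51  17 |  49  68  29  30  64  89  26   5  36  36  37 102 115 116 117 116 117
258 163 104 103 103 105 104  66  38  37  24   3   2  88  86  86  88  85 |  99 106  72  62  80  93   5   2  29  36  38  60 116 116 116 116 116
264 163 164 103  32   4  11  34  35  36   3   1   3  90  89  91  90 119 | 119 119 118 117 118 118   5   1   1  35  37  38   7   2  40 117 116
270 163 161   2   6   6  37  35  35   8   4   0   3  90  90  92 107 110 | 118 120 116 119 117 117   1   1   4   8  34  37  38   6   6   5 116
276 162   6   3   6  35  37  37  33   4   6   2   4 120 121 118 118 118 | 118 120 120 116 116 117   4   5   2   7  36  36  36  35   7   6   5
282  18   8   3  15  35  36  37   4   4   3   2   3 118 119 118 119 119 | 119 120 119 117 117 118   4   0   2   3   3  36  39  34  13  10   8
288   5   5   3  35  34  34  27   5   1   4   2   2 117 119 117 117 116 | 116 116 118 117 119 117   5   1   5   4   3  25  36  37  36   6   7
294   8   5   6  46  57  58   6   3   4   5   3   0  98 101 101 103 102 | 117 125 133 134 134 131   4   5   2   6   2   7  58  58  36   8   3
```

Run:
```python
from h import *
f=grab_frame("wrist")[160:360,200:440,::-1]
cv2.imwrite("pics/w4.png",np.clip(cv2.resize(f,None,fx=3,fy=3,interpolation=cv2.INTER_CUBIC).astype(float)*1.5+20,0,255))
```

```text
[ WARN:0@1.099] global loadsave.cpp:1063 imwrite_ Unsupported depth image for selected encoder is fallbacked to CV_8U.
```

View pics/w4.png

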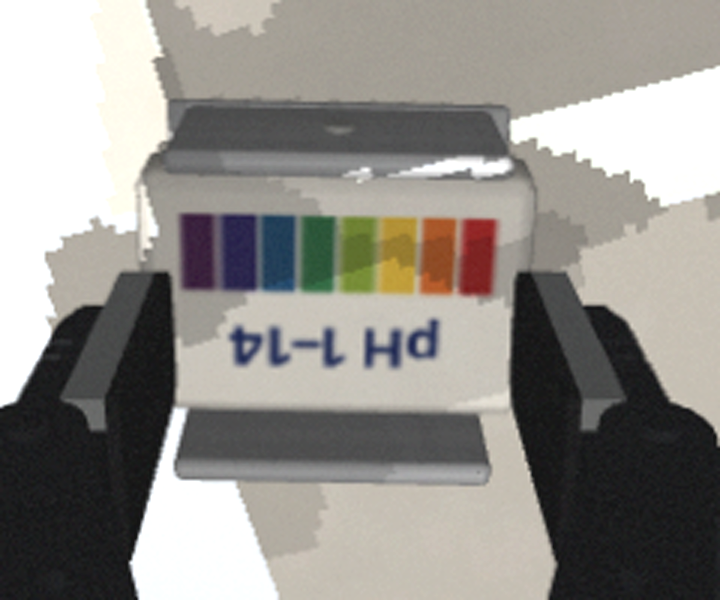

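The picture shows both fingers standing above the box top, with the tips about 25 mm over the TCP plane by projection. I'll open a little, go deeper in small steps and watch the force.

```bash
python3 -m creep '[{"x":0,"y":0,"z":0,"rx":0,"ry":0,"rz":0,"hand":76},{"x":0,"y":0,"z":0,"rx":0,"ry":0,"rz":0,"hand":76},{"x":0,"y":0,"z":0,"rx":0,"ry":0,"rz":0,"hand":76},{"x":0,"y":0,"z":5,"rx":0,"ry":0,"rz":0,"hand":76},{"x":0,"y":0,"z":5,"rx":0,"ry":0,"rz":0,"hand":76},{"x":0,"y":0,"z":0,"rx":0,"ry":0,"rz":0,"hand":76}]'; python3 -m creep '[{"x":0,"y":0,"z":4,"rx":0,"ry":0,"rz":0,"hand":76},{"x":0,"y":0,"z":0,"rx":0,"ry":0,"rz":0,"hand":76}]'
```

```text
clock: 4.32
eef_pos: [632.0, -17.0, -11.3]
tcp_rot: [-3.141, -0.001, 2.861]
contact_force: [0.5, 0.2, -0.1]
opening: 0.89
grasp_force: 0.0
clock: 4.58
eef_pos: [632.3, -17.0, -14.9]
tcp_rot: [-3.141, -0.0, 2.861]
contact_force: [0.5, -0.1, 0.6]
opening: 0.895
grasp_force: 0.0
```

Run:
```python
from h import *
s=sense();print(s["eef_pos"],s["contact_force"],s["opening"])
f=grab_frame("wrist");np.save("w5.npy",f)
g=cv2.cvtColor(f,cv2.COLOR_RGB2GRAY)
for y in range(216,300,6): print(y,' '.join('%3d'%v for v in g[y,200:268:4]),'|',' '.join('%3d'%v for v in g[y,360:428:4]))
```

```text
[632.29571575 -16.97874017 -14.93874684] [ 0.52395477 -0.10699108  0.62218452] 0.894782916249868
216 153 155 155 155 155 155 154 155 154 156 156 156 152  45  40  39  42 |  42  40  41  64  91 137 148 162 163 162 163 162 161 162 162 162 162
222 154 155 154 154 155 153 154 155 155 155 155 108  46  54  51  52  51 |  41  42  41  42  71  91  92  92  92  92 161 150 161 163 162 164 162
228 154 155 154 154 154 155 154 156 157 156 144  65  62  60  60  61  60 |  88  89  87  88  60  55  92  92  94  92  91  91  93  96  93 162 162
234 158 156 157 155 156 156 156 156 156 155  71  84 111 107  85  87  85 |  97  98  98  97 100  96  68  91  93  92  92  91  90  92  93  91 162
240 155 155 155 155 153 156 143  80  81 151  91  85 119  93  92  91  90 | 108 107 108 108 109 100  71  78  88  78  92  92  91  91  92  91  91
246 101 103 155 156 155 154  79  78  78  79 109  97 119 120  24  15  16 |  61  64  68 108 108  98  69  78  78  78  78  76  78  77  77  78  77
252 102 101 103 104 103 100  78  78  79  80  94  82 120  90  30  18  16 |  26  31  30  87 106  95  75  79  79  76  77  78  76  77  75  77  76
258 102  
[... 284 characters left out ...]
38  38   6   1   1  32 102 103 103  94  78  89  89  49  20  18 |  28  28  54  89  89  91 100 101 100 101 100   3   4   0   3  35  36
276  34  39   3   2   4   5  11 102 100 104  95  77 117 117 118 117 111 |  88  88  91  88 103  91  99 100 101 100 100   4   1   6   6   4  35
282  36   6   4   2   4   4   1 102 101 102  99 101 116 119 118 118 120 |  91  88  90  89 100  73  99 100 100  99 100   3   4   4   1   3   3
288   6   2   7   3   2   4   3 102 104 102 103 100 118 118 117 117 118 | 118 117 116 117 108  62  99 100 100  99 100   2   4   4   3   2   6
294   1   1   4   1   1   4   5 104 103 102 146  99 117 117 118 117 117 | 117 116 115 116 105  93 102 101 100 100 101   3   3   4   4   3   3
```

```bash
python3 -m creep '[{"x":0,"y":0,"z":5,"rx":0,"ry":0,"rz":0,"hand":76},{"x":0,"y":0,"z":0,"rx":0,"ry":0,"rz":0,"hand":76},{"x":0,"y":0,"z":4,"rx":0,"ry":0,"rz":0,"hand":76},{"x":0,"y":0,"z":0,"rx":0,"ry":0,"rz":0,"hand":76}]';  python3 - <<'E'
from h import *
from scipy.spatial.transform import Rotation as Ro
np.set_printoptions(precision=0,suppress=True)
s=sense();c=get_calibration("wrist");R=np.array(c["R"]);t=np.array(c["t"]).ravel()
T=Ro.from_euler("xyz",s["tcp_rot"]).as_matrix();print(s["eef_pos"],s["contact_force"])
def pr(X): return cv2.projectPoints(np.array(X,float),cv2.Rodrigues(R)[0],t,np.array(c["K"]),np.array([c["k1"],0,0,0,0.]))[0].reshape(-1,2)
for z in (10,20,30,40,50):
    print(z,pr([s["eef_pos"]+T@np.array([x,y,-z]) for y in(-38,38) for x in(11,-11)]).ravel())
g=cv2.cvtColor(grab_frame("wrist"),cv2.COLOR_RGB2GRAY)
for y in range(246,300,4): print(y,' '.join('%3d'%v for v in g[y,190:258:4]),'|',' '.join('%3d'%v for v in g[y,374:440:4]))
E
```

```text
clock: 5.12
eef_pos: [632.2, -17.0, -24.0]
tcp_rot: [-3.141, -0.001, 2.861]
contact_force: [-0.3, 1.5, -0.0]
opening: 0.885
grasp_force: 0.0
[632. -17. -24.] [-0.  2. -0.]
10 [234. 232. 237. 273. 391. 233. 388. 273.]
20 [229. 241. 232. 284. 396. 241. 393. 284.]
30 [223. 250. 227. 295. 401. 250. 397. 295.]
40 [217. 261. 222. 308. 407. 261. 403. 308.]
50 [210. 273. 216. 323. 414. 273. 409. 323.]
246 161 155 154 158 155 155 154 156 155 137  80 134  90  91  88  91  91 | 103 103 104  95  87  78  78  91  86  93  94  91  91  92  94  92  91
250 153 150 156 155 156 157 155  81  79  80  78  80 106 108  91  89  90 | 109 109 108  96  78  78  77  79  77  93  92  91  86  78  76  91  81
254  87  78  79  79 155 127  80  79  80  80  79  74 105 119  91  79  28 | 107 107 108  94  78  77  77  77  79  77  77  79  78  78  78  74  82
258 101  89  77  80  39  37  37   0  21  78  79  76 101 121  95  81  15 |  71 106 107  89  78  79  78  76   0   3  36  34  36  77  76  76  81
262 103 104 103  45  37  40  11   4   7  78  79  78  95  99  92  81  16 |  74  91 102  77  79  80  79  78   5   3  18  37  37  42  78  
[... 584 characters left out ...]
37  34  16   2   5   4   3   2 103 102 103  73  87  89  90  54 |  90  91  81  92 100 102 100  75   6   4   3   3   2  22  35  35  35
286  35  36  40   6   3   2   4   1   7  52 103 104  72  87  90  94  89 |  89  90  78  93 102 101 102  50   3   5   3   2   4   7  36  36  35
290  36  37   6   3   3   2   3   2   2  27 103 103  78 115 117 117 106 |  89  91  80 101 102 100 101  19   1   3   0   0   1   2   5  36  37
294  36  30   4   7   7   3   3   4   5  26 102 103  91 110 118 119 118 |  90  88  79 100 100 100  99  20   2   1   2   2   0   2   1  32  35
298  35   2   1   2   4   2   3   3   3  69 103 104  90 110 118 119 117 |  90  91  77  99 100 100 100  58   5   4   0   7   0   2   4   6  35
```

```bash
python3 -m creep '[{"x":0,"y":0,"z":0,"rx":0,"ry":0,"rz":0,"hand":66},{"x":0,"y":0,"z":0,"rx":0,"ry":0,"rz":0,"hand":58},{"x":0,"y":0,"z":0,"rx":0,"ry":0,"rz":0,"hand":50},{"x":0,"y":0,"z":0,"rx":0,"ry":0,"rz":0,"hand":50},{"x":0,"y":0,"z":0,"rx":0,"ry":0,"rz":0,"hand":50}]' 40
```

```text
clock: 5.8
eef_pos: [632.8, -17.0, -23.2]
tcp_rot: [3.141, 0.001, 2.861]
contact_force: [-1.2, -0.0, 6.6]
opening: 0.715
grasp_force: 43.9
```

Gripped: opening 61 mm at 44 N. Next I lift it, carry it to the clear bench at about (480,20) and turn it so its length lies along the tray's x.

```bash
python3 -m creep '[{"x":0,"y":0,"z":-10,"rx":0,"ry":0,"rz":0,"hand":50},{"x":0,"y":0,"z":-30,"rx":0,"ry":0,"rz":0,"hand":50},{"x":0,"y":0,"z":-40,"rx":0,"ry":0,"rz":0,"hand":50},{"x":39,"y":-2,"z":0,"rx":0,"ry":0,"rz":0,"hand":50},{"x":39,"y":-2,"z":0,"rx":0,"ry":0,"rz":0,"hand":50},{"x":39,"y":-2,"z":0,"rx":0,"ry":0,"rz":0,"hand":50},{"x":39,"y":-1,"z":0,"rx":0,"ry":0,"rz":0,"hand":50},{"x":0,"y":0,"z":0,"rx":0,"ry":0,"rz":0.167,"hand":50},{"x":0,"y":0,"z":0,"rx":0,"ry":0,"rz":0.167,"hand":50},{"x":0,"y":0,"z":0,"rx":0,"ry":0,"rz":0.167,"hand":50},{"x":0,"y":0,"z":0,"rx":0,"ry":0,"rz":0.167,"hand":50},{"x":0,"y":0,"z":0,"rx":0,"ry":0,"rz":0.167,"hand":50},{"x":0,"y":0,"z":0,"rx":0,"ry":0,"rz":0.167,"hand":50},{"x":0,"y":0,"z":0,"rx":0,"ry":0,"rz":0.168,"hand":50},{"x":0,"y":0,"z":30,"rx":0,"ry":0,"rz":0,"hand":50},{"x":0,"y":0,"z":30,"rx":0,"ry":0,"rz":0,"hand":50},{"x":0,"y":0,"z":0,"rx":0,"ry":0,"rz":0,"hand":50}]'
python3 - <<'E'
from h import *
f=grab_frame("scene");cv2.imwrite("pics/s1.png",f[:,:,::-1]);f=grab_frame("side");cv2.imwrite("pics/d1.png",f[:,:,::-1])
E
```

```text
clock: 7.92
eef_pos: [479.0, 19.4, -4.8]
tcp_rot: [-3.138, -0.0, 1.691]
contact_force: [0.6, 0.3, 0.4]
opening: 0.716
grasp_force: 43.7
```

```bash
python3 -m creep '[{"x":0,"y":0,"z":8,"rx":0,"ry":0,"rz":0,"hand":50},{"x":0,"y":0,"z":6,"rx":0,"ry":0,"rz":0,"hand":50},{"x":0,"y":0,"z":2,"rx":0,"ry":0,"rz":0,"hand":50},{"x":0,"y":0,"z":0,"rx":0,"ry":0,"rz":0,"hand":50}]'; python3 -m creep '[{"x":0,"y":0,"z":2,"rx":0,"ry":0,"rz":0,"hand":50},{"x":0,"y":0,"z":0,"rx":0,"ry":0,"rz":0,"hand":50}]';python3 -m creep '[{"x":0,"y":0,"z":2,"rx":0,"ry":0,"rz":0,"hand":50},{"x":0,"y":0,"z":0,"rx":0,"ry":0,"rz":0,"hand":50}]'
```

```text
clock: 8.52
eef_pos: [480.6, 19.5, -19.7]
tcp_rot: [-3.141, -0.0, 1.691]
contact_force: [0.4, -0.3, -0.4]
opening: 0.715
grasp_force: 43.7
clock: 8.78
eef_pos: [480.6, 19.5, -21.7]
tcp_rot: [-3.142, -0.0, 1.691]
contact_force: [0.3, 0.3, -1.0]
opening: 0.712
grasp_force: 43.7
clock: 9.02
eef_pos: [480.6, 19.5, -23.7]
tcp_rot: [-3.141, -0.0, 1.691]
contact_force: [-0.4, -0.4, 0.0]
opening: 0.713
grasp_force: 43.7
```

```bash
python3 -m creep '[{"x":0,"y":0,"z":2,"rx":0,"ry":0,"rz":0,"hand":50},{"x":0,"y":0,"z":0,"rx":0,"ry":0,"rz":0,"hand":50}]'; python3 -m creep '[{"x":0,"y":0,"z":1,"rx":0,"ry":0,"rz":0,"hand":50},{"x":0,"y":0,"z":0,"rx":0,"ry":0,"rz":0,"hand":50}]'
```

```text
clock: 9.28
eef_pos: [480.6, 19.5, -25.8]
tcp_rot: [-3.141, -0.0, 1.691]
contact_force: [-0.5, 0.2, -0.3]
opening: 0.708
grasp_force: 43.7
clock: 9.52
eef_pos: [480.7, 19.5, -26.3]
tcp_rot: [3.142, -0.0, 1.691]
contact_force: [-2.5, 0.9, 5.6]
opening: 0.714
grasp_force: 44.4
```

```bash
python3 -m creep '[{"x":0,"y":0,"z":-1,"rx":0,"ry":0,"rz":0,"hand":66},{"x":0,"y":0,"z":0,"rx":0,"ry":0,"rz":0,"hand":72},{"x":0,"y":0,"z":0,"rx":0,"ry":0,"rz":0,"hand":78},{"x":0,"y":0,"z":0,"rx":0,"ry":0,"rz":0,"hand":78},{"x":0,"y":0,"z":-10,"rx":0,"ry":0,"rz":0,"hand":78},{"x":0,"y":0,"z":-40,"rx":0,"ry":0,"rz":0,"hand":78},{"x":0,"y":0,"z":0,"rx":0,"ry":0,"rz":-0.175,"hand":70},{"x":0,"y":0,"z":0,"rx":0,"ry":0,"rz":-0.175,"hand":70},{"x":0,"y":0,"z":0,"rx":0,"ry":0,"rz":-0.175,"hand":70},{"x":0,"y":0,"z":0,"rx":0,"ry":0,"rz":-0.175,"hand":70},{"x":0,"y":0,"z":0,"rx":0,"ry":0,"rz":-0.174,"hand":70},{"x":0,"y":0,"z":0,"rx":0,"ry":0,"rz":-0.174,"hand":70},{"x":0,"y":0,"z":0,"rx":0,"ry":0,"rz":-0.174,"hand":70},{"x":0,"y":0,"z":0,"rx":0,"ry":0,"rz":-0.174,"hand":70},{"x":0,"y":0,"z":0,"rx":0,"ry":0,"rz":-0.174,"hand":70},{"x":0,"y":0,"z":0,"rx":0,"ry":0,"rz":0,"hand":70},{"x":0,"y":0,"z":0,"rx":0,"ry":0,"rz":0,"hand":70}]'
python3 - <<'E'
from h import *
s=sense();print(s["eef_pos"],s["tcp_rot"])
f=grab_frame("wrist");cv2.imwrite("pics/w6.png",f[:,:,::-1]);c=get_calibration("wrist")
# rainbow label on the box: saturated pixels near the centre
h=cv2.cvtColor(f,cv2.COLOR_RGB2HSV);m=((h[...,1]>110)&(h[...,2]>60)).astype(np.uint8);m[:120]=0;m[:, :200]=0;m[:,450:]=0
n,l,st,ce=cv2.connectedComponentsWithStats(m)
idx=[i for i in range(1,n) if st[i,4]>40];ys,xs=np.nonzero(np.isin(l,idx));print([(st[i].tolist()) for i in idx])
b=cv2.boxPoints(cv2.minAreaRect(np.c_[xs,ys].astype(np.float32)));P=cast(c,b,14);print(P.round(1),P.mean(0).round(1))
E
```

```text
clock: 11.65
eef_pos: [480.7, 19.5, 24.7]
tcp_rot: [-3.142, 0.0, -3.026]
contact_force: [-0.2, -0.1, 0.4]
opening: 0.82
grasp_force: 0.0
[480.73336757  19.50446088  24.68183507] [-3.14157690e+00  2.78478229e-04 -3.02623019e+00]
[[317, 238, 24, 19, 426], [317, 258, 23, 9, 205], [317, 268, 23, 8, 182]]
[[503.8  24.9  14. ]
 [481.3  22.2  14. ]
 [479.8  34.7  14. ]
 [502.3  37.8  14. ]] [491.8  29.9  14. ]
```

```bash
python3 -m creep '[{"x":0,"y":0,"z":20,"rx":0,"ry":0,"rz":0,"hand":70},{"x":0,"y":0,"z":18,"rx":0,"ry":0,"rz":0,"hand":70},{"x":0,"y":0,"z":5,"rx":0,"ry":0,"rz":0,"hand":70},{"x":0,"y":0,"z":0,"rx":0,"ry":0,"rz":0,"hand":60},{"x":0,"y":0,"z":0,"rx":0,"ry":0,"rz":0,"hand":52},{"x":0,"y":0,"z":0,"rx":0,"ry":0,"rz":0,"hand":44},{"x":0,"y":0,"z":0,"rx":0,"ry":0,"rz":0,"hand":34},{"x":0,"y":0,"z":0,"rx":0,"ry":0,"rz":0,"hand":34},{"x":0,"y":0,"z":0,"rx":0,"ry":0,"rz":0,"hand":34}]' 40
```

```text
clock: 12.82
eef_pos: [481.1, 19.5, -17.9]
tcp_rot: [-3.142, 0.001, -3.023]
contact_force: [-0.9, 0.6, 7.1]
opening: 0.476
grasp_force: 39.6
```

```bash
python3 -m creep '[{"x":0,"y":0,"z":-10,"rx":0,"ry":0,"rz":0,"hand":34},{"x":0,"y":0,"z":-50,"rx":0,"ry":0,"rz":0,"hand":34},{"x":0,"y":0,"z":-50,"rx":0,"ry":0,"rz":0,"hand":34},{"x":0,"y":0,"z":-50,"rx":0,"ry":0,"rz":0,"hand":34},{"x":-6,"y":-46,"z":0,"rx":0,"ry":0,"rz":0,"hand":34},{"x":-5,"y":-46,"z":0,"rx":0,"ry":0,"rz":0,"hand":34},{"x":-5,"y":-46,"z":0,"rx":0,"ry":0,"rz":0,"hand":34},{"x":-5,"y":-46,"z":0,"rx":0,"ry":0,"rz":0,"hand":34},{"x":-5,"y":-46,"z":0,"rx":0,"ry":0,"rz":0,"hand":34},{"x":-1,"y":-45,"z":0,"rx":0,"ry":0,"rz":0,"hand":34},{"x":0,"y":0,"z":0,"rx":0,"ry":0,"rz":0,"hand":34},{"x":0,"y":0,"z":0,"rx":0,"ry":0,"rz":0,"hand":34}]'
python3 - <<'E'
from h import *
import pickle
f=grab_frame("wrist");c=get_calibration("wrist");pickle.dump((f,c),open("c7.pkl","wb"));cv2.imwrite("pics/w7.png",f[:,:,::-1])
E
```

```text
clock: 14.32
eef_pos: [539.7, -249.8, 141.6]
tcp_rot: [3.141, -0.0, -3.023]
contact_force: [-0.1, 0.2, -0.4]
opening: 0.478
grasp_force: 41.0
```

View pics/w7.png

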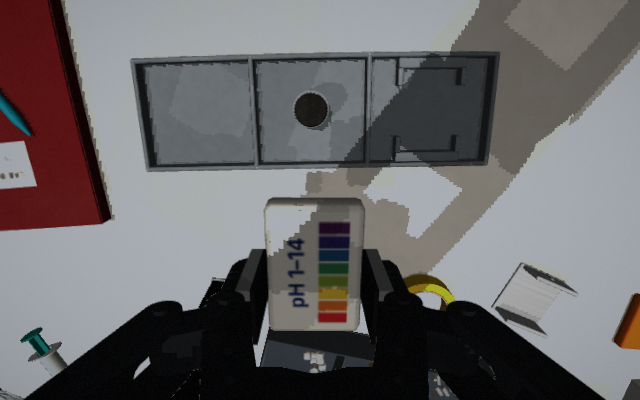

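The tray rim corners are at (131,60), (499,52), (488,166) and (148,171), with the vial in the middle compartment at (311,110) and the bay on the right. The held box's top spans (266,198) to (360,330).

Run:
```python
from h import *
import pickle;np.set_printoptions(precision=1,suppress=True)
f,c=pickle.load(open("c7.pkl","rb"))
g=cv2.cvtColor(f,cv2.COLOR_RGB2GRAY)
P=cast(c,[(131,60),(499,52),(488,166),(148,171)],16);print(P[:,:2],[np.linalg.norm(P[i]-P[(i+1)%4]) for i in range(4)])
C=P.mean(0);ya=(P[1]+P[2]-P[0]-P[3]);yaw=np.arctan2(-ya[0],ya[1]);print("tray",C,yaw)
ex=np.array([np.cos(yaw),np.sin(yaw)]);ey=np.array([-ex[1],ex[0]])
print("bay",C[:2]+94*ey,"far",C[:2]-98*ey,"near",C[:2]-4*ey)
# bay features: end-block tops at z=17 inner edges (facing): image rows
B=cast(c,[(399,67),(461,69),(456,150),(397,150)],17);print("blocks",B[:,:2],[np.linalg.norm(B[i]-B[(i+1)%4]) for i in range(4)],B.mean(0)[:2])
H=cast(c,[(266,199),(363,199),(359,329),(269,329)],173.6);print("box",H[:,:2],H.mean(0),[np.linalg.norm(H[i]-H[(i+1)%4]) for i in range(4)])
d=H[3]+H[2]-H[0]-H[1];print("boxdir",np.arctan2(d[1],d[0]))
V=cast(c,[(311,110)],62);print("vial",V)
s=sense();print(s["eef_pos"],s["tcp_rot"])
```

```text
[[ 455.7 -404.4]
 [ 414.7 -116.3]
 [ 505.2 -102.1]
 [ 544.6 -391.3]] [np.float64(291.01698770938225), np.float64(91.6200188199352), np.float64(291.7993142730785), np.float64(89.86582232715477)]
tray [ 480.  -253.5   16. ] 0.13836168538476415
bay [ 467.1 -160.4] far [ 493.6 -350.6] near [ 480.6 -257.5]
blocks [[ 436.6 -193.4]
 [ 431.5 -144.2]
 [ 495.2 -133.5]
 [ 501.4 -183. ]] [np.float64(49.55906781393529), np.float64(64.51244467361174), np.float64(49.939500167384615), np.float64(65.6069527221682)] [ 466.2 -163.5]
box [[ 508.  -271.7]
 [ 503.3 -233.1]
 [ 564.5 -224.8]
 [ 569.4 -265.5]] [ 536.3 -248.8  173.6] [np.float64(38.89738027015693), np.float64(61.78868906546581), np.float64(40.97357103473271), np.float64(61.769038166149365)]
boxdir 0.11742200212356375
vial [[ 476.  -258.1   62. ]]
[ 539.7 -249.3  141.5] [ 3.1 -0.  -3. ]
```

```bash
python3 -m creep '[{"x":30,"y":48,"z":0,"rx":0,"ry":0,"rz":-0.02,"hand":34},{"x":30,"y":48,"z":0,"rx":0,"ry":0,"rz":0,"hand":34},{"x":0,"y":0,"z":45,"rx":0,"ry":0,"rz":0,"hand":34},{"x":0,"y":0,"z":45,"rx":0,"ry":0,"rz":0,"hand":34},{"x":0,"y":0,"z":43,"rx":0,"ry":0,"rz":0,"hand":34},{"x":0,"y":0,"z":0,"rx":0,"ry":0,"rz":0,"hand":34},{"x":0,"y":0,"z":0,"rx":0,"ry":0,"rz":0,"hand":34}]'
python3 - <<'E'
from h import *
import pickle
print(sense()["eef_pos"])
f=grab_frame("wrist");c=get_calibration("wrist");pickle.dump((f,c),open("c8.pkl","wb"))
g=np.clip(f[70:330,100:540,::-1].astype(float)*1.5+10,0,255).astype(np.uint8)
cv2.imwrite("pics/w8.png",cv2.resize(g,(792,468),interpolation=cv2.INTER_CUBIC))
E
```

```text
clock: 15.25
eef_pos: [469.0, -162.5, 9.6]
tcp_rot: [-3.141, 0.001, -3.002]
contact_force: [0.2, -1.2, -0.3]
opening: 0.474
grasp_force: 41.0
[ 468.96331597 -162.51767337    9.63691859]
```

View pics/w8.png

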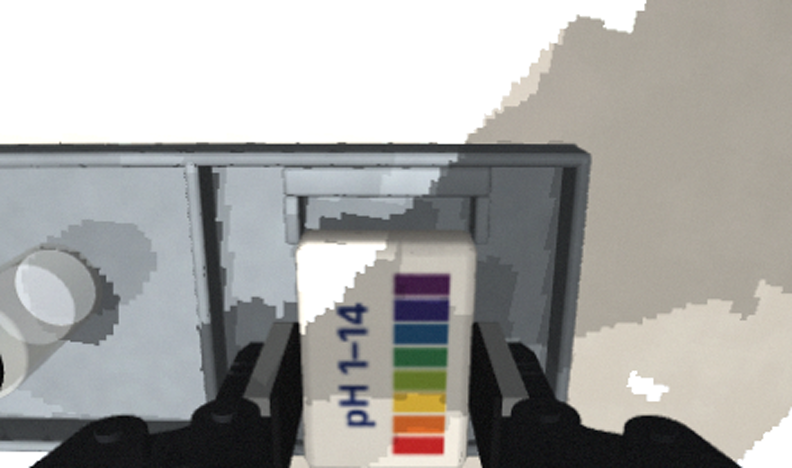

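The box lines up with the tray in y and yaw: its centre column is 386, and the bay walls and stops centre on 385–387. For x I compare the end block's inner edge (row 195 of the crop) with the box's far edge (row 238).

Run:
```python
from h import *
import pickle;np.set_printoptions(precision=1,suppress=True)
f,c=pickle.load(open("c8.pkl","rb"))
q=lambda u,v:(u/1.8+100,v/1.8+70)
def C(u,v,z): return cast(c,[q(u,v)],z)[0]
a=(C(300,195,17)+C(475,194,17))/2
b=(C(300,238,41.5)+C(474,238,41.5))/2
tx=np.array([-np.cos(.14),-np.sin(.14),0]);ty=np.array([-np.sin(.14),np.cos(.14),0])
print("block edge",a,"box end",b,"gap along tool x",(a-b)@tx,"y off",(a-b)@ty)
print("box width",np.linalg.norm(C(298,300,41.5)-C(474,300,41.5)),"stops",np.linalg.norm(C(301,220,17)-C(475,220,17)),"outer block",np.linalg.norm(C(285,170,17)-C(490,170,17)))
r1,r2=C(386,146,16),C(386,165,16)
print("rim outer->inner",(r1-r2)@tx,"rim outer to block inner",(r1-a)@tx,"box to rim outer",(r1-b)@tx)
near=C(30,445,16);print("near rim?",near@tx-r1@tx)
# y: divider & end wall at z16, at row 260
d=C(206,260,16);e=C(566,260,16);m=(C(298,300,41.5)+C(474,300,41.5))/2
print("comp y span",(e-d)@ty,"mid-box",((e+d)/2-m)@ty)
```

```text
block edge [ 432.7 -166.5   17. ] box end [ 436.9 -166.1   41.5] gap along tool x 4.191193766313168 y off 0.18467832955271768
box width 40.74180619192718 stops 45.73015972713024 outer block 52.65275809688353
rim outer->inner 4.9145875727435655 rim outer to block inner 12.463893340206578 box to rim outer 16.655087106519744
near rim? -90.63954439949254
comp y span 97.39366102645533 mid-box 0.029966813680340553
```

The numbers match the tray's sizes: 12.5 mm from rim to block and a 97 mm bay. The box needs about 1.2 mm more along tool x, then I lower it.

```bash
python3 -m creep '[{"x":1.2,"y":0,"z":4,"rx":0,"ry":0,"rz":-0.005,"hand":34},{"x":0,"y":0,"z":6,"rx":0,"ry":0,"rz":0,"hand":34},{"x":0,"y":0,"z":4,"rx":0,"ry":0,"rz":0,"hand":34},{"x":0,"y":0,"z":0,"rx":0,"ry":0,"rz":0,"hand":34}]'; python3 -m creep '[{"x":0,"y":0,"z":4,"rx":0,"ry":0,"rz":0,"hand":34},{"x":0,"y":0,"z":3,"rx":0,"ry":0,"rz":0,"hand":34},{"x":0,"y":0,"z":0,"rx":0,"ry":0,"rz":0,"hand":34}]'
```

```text
clock: 15.8
eef_pos: [466.8, -163.0, -6.0]
tcp_rot: [3.141, -0.001, -2.998]
contact_force: [0.1, 0.4, -1.0]
opening: 0.477
grasp_force: 41.0
clock: 16.18
eef_pos: [466.9, -162.9, -12.9]
tcp_rot: [3.141, -0.001, -2.997]
contact_force: [0.6, -0.3, -0.1]
opening: 0.477
grasp_force: 41.0
```

```bash
python3 -m creep '[{"x":0,"y":0,"z":1.5,"rx":0,"ry":0,"rz":0,"hand":34},{"x":0,"y":0,"z":0,"rx":0,"ry":0,"rz":0,"hand":34}]'; python3 -m creep '[{"x":0,"y":0,"z":1,"rx":0,"ry":0,"rz":0,"hand":34},{"x":0,"y":0,"z":0,"rx":0,"ry":0,"rz":0,"hand":34}]'
```

```text
clock: 16.42
eef_pos: [467.1, -163.0, -14.2]
tcp_rot: [3.142, -0.0, -2.997]
contact_force: [-0.2, -0.9, 0.0]
opening: 0.474
grasp_force: 41.0
clock: 16.68
eef_pos: [467.2, -163.1, -14.8]
tcp_rot: [-3.141, 0.0, -2.997]
contact_force: [-1.8, 0.4, 4.5]
opening: 0.479
grasp_force: 41.5
```

```bash
python3 -m creep '[{"x":0,"y":0,"z":-0.5,"rx":0,"ry":0,"rz":0,"hand":46},{"x":0,"y":0,"z":0,"rx":0,"ry":0,"rz":0,"hand":54},{"x":0,"y":0,"z":0,"rx":0,"ry":0,"rz":0,"hand":54},{"x":0,"y":0,"z":-8,"rx":0,"ry":0,"rz":0,"hand":54},{"x":0,"y":0,"z":-40,"rx":0,"ry":0,"rz":0,"hand":54},{"x":0,"y":0,"z":-50,"rx":0,"ry":0,"rz":0,"hand":60},{"x":0,"y":0,"z":-60,"rx":0,"ry":0,"rz":0,"hand":60},{"x":-11,"y":50,"z":0,"rx":0,"ry":0,"rz":0,"hand":60},{"x":-11,"y":50,"z":0,"rx":0,"ry":0,"rz":0,"hand":60},{"x":-11,"y":50,"z":0,"rx":0,"ry":0,"rz":0,"hand":60},{"x":-11,"y":50,"z":0,"rx":0,"ry":0,"rz":0,"hand":60},{"x":-11,"y":50,"z":0,"rx":0,"ry":0,"rz":0,"hand":60},{"x":-11,"y":50,"z":0,"rx":0,"ry":0,"rz":0,"hand":60},{"x":-11,"y":50,"z":0,"rx":0,"ry":0,"rz":0,"hand":60},{"x":-11,"y":50,"z":0,"rx":0,"ry":0,"rz":0,"hand":60},{"x":-11,"y":44,"z":0,"rx":0,"ry":0,"rz":0,"hand":60},{"x":0,"y":0,"z":0,"rx":0,"ry":0,"rz":0,"hand":60},{"x":0,"y":0,"z":0,"rx":0,"ry":0,"rz":0,"hand":60}]'
python3 - <<'E'
from h import *
import pickle;np.set_printoptions(precision=1,suppress=True)
f=grab_frame("wrist");c=get_calibration("wrist");pickle.dump((f,c),open("c9.pkl","wb"));cv2.imwrite("pics/w9.png",f[:,:,::-1])
g=cv2.cvtColor(f,cv2.COLOR_RGB2GRAY)
M=cv2.convexHull(cast(c,[(0,0)],0)[:, :2].astype(np.float32)) if 0 else None
# bright blobs lying inside the mat region, by casting pixel centres
m=(g>75).astype(np.uint8)
n,l,st,ce=cv2.connectedComponentsWithStats(m)
for i in range(1,n):
    if 150<st[i,4]<15000:
        p=cast(c,[ce[i]],10)[0]
        cn=max(cv2.findContours((l==i).astype(np.uint8),0,1)[0],key=cv2.contourArea);r=cv2.minAreaRect(cn)
        print(i,st[i].tolist(),ce[i],"world",p[:2],[round(v,1) for v in r[1]])
E
```

```text
clock: 18.92
eef_pos: [500.8, 290.0, 143.4]
tcp_rot: [-3.141, -0.001, -2.997]
contact_force: [-0.0, -0.8, 0.7]
opening: 0.698
grasp_force: 0.0
2 [572, 59, 68, 230, 7725] [617.  198.2] world [474.2 571.6] [229.0, 67.0]
3 [369, 89, 33, 37, 389] [378.9 104.3] world [426.9 334.2] [26.8, 37.0]
4 [217, 90, 63, 59, 1599] [244.2 118.5] world [454.6 224.6] [47.8, 66.2]
5 [219, 189, 59, 58, 1922] [248.2 218. ] world [542.4 236.1] [57.0, 58.0]
6 [349, 188, 55, 56, 1331] [377.3 212.1] world [519.9 351.2] [61.3, 42.3]
12 [145, 373, 40, 27, 737] [167.2 388.5] world [754.5 164.4] [26.0, 39.0]
13 [444, 373, 39, 27, 701] [460.6 388.7] world [708.1 484. ] [38.0, 26.0]
```

```bash
cat > tee.py <<'E'
from h import *
def tee(f,c,box,th=75,z=12.):
    x0,y0,x1,y1=box
    g=cv2.cvtColor(f,cv2.COLOR_RGB2GRAY);m=np.zeros(g.shape,np.uint8);m[y0:y1,x0:x1]=g[y0:y1,x0:x1]>th
    m=cv2.morphologyEx(m,cv2.MORPH_CLOSE,np.ones((5,5)))
    n,l,st,ce=cv2.connectedComponentsWithStats(m);i=1+np.argmax(st[1:,4])
    ys,xs=np.nonzero(l==i);W=cast(c,np.c_[xs,ys],z)[:,:2].astype(np.float32)
    r=cv2.minAreaRect(W);b=cv2.boxPoints(r);e=[b[1]-b[0],b[2]-b[1]]
    L=max(e,key=np.linalg.norm);S=min(e,key=np.linalg.norm);L=L/np.linalg.norm(L);S=S/np.linalg.norm(S)
    ctr=np.array(r[0]);cen=W.mean(0)
    if (cen-ctr)@S<0:S=-S        # S = tee +x (toward the run)
    # symmetry axis check: branch points (far -S side)
    q=(W-ctr)@S;br=W[q<q.min()+8]
    print("size",np.linalg.norm(e[0]),np.linalg.norm(e[1]),"centre",ctr,"tee+x dir",np.arctan2(S[1],S[0]),"shift",(cen-ctr)@S,"branch offset along run",((br-ctr)@L).mean(),"width",np.ptp((br-ctr)@L),"area",len(W))
E
python3 - <<'E'
from tee import *
import pickle;np.set_printoptions(precision=1,suppress=True)
f,c=pickle.load(open("c9.pkl","rb"))
for b in((205,80,290,160),(340,180,412,252)):
  for t in(60,75,90): tee(f,c,b,t)
g=cv2.cvtColor(f,cv2.COLOR_RGB2GRAY)
for y in range(86,152,4): print(''.join(' .:-=+*#%@'[min(9,v//22)] for v in g[y,210:286:2]))
E
```

```text
size 56.903404 38.274525 centre [451.  221.5] tee+x dir 0.6528984 shift 4.802260911264966 branch offset along run -1.106241184971079 width 16.789299133806708 area 1663
size 56.588486 38.21802 centre [451.1 221.3] tee+x dir 0.6556293 shift 4.9110050374874845 branch offset along run -1.2164505381810755 width 16.535235238500718 area 1619
size 55.89361 37.752556 centre [451.2 221.2] tee+x dir 0.65943325 shift 4.75827204090001 branch offset along run -1.3340155911395695 width 16.222961788492285 area 1559
size 37.660248 59.267395 centre [516.7 355. ] tee+x dir -0.8073789 shift 4.856321768675116 branch offset along run -0.9529298468499902 width 16.879253131548467 area 1375
size 37.660248 59.006527 centre [516.8 355.1] tee+x dir -0.8073789 shift 4.864095121949504 branch offset along run -1.06835342200975 width 16.372832280019793 area 1350
size 37.26865 58.50021 centre [517.  355.2] tee+x dir -0.8101908 shift 4.819088956937776 branch offset along run -1.4167936345365184 width 16.380415765008365 area 1286
..     .......  . .. .  . . .. .. ....
..       .. -++.     ..   ..  .  . .. 
.....   :#@@#+*+:   .... ....      ...
......:*%%@@@%*++-   .....  .  .... ..
.......+*#%@@@%+=.  ...     -+*-   ...
........=+##%@@%#+.  ... -***#%%-.    
.......  ::*##@@%#+-  ...+#%@@@@@=:   
.......     =*#%@%#*--*#%%%@@@@@%#=.  
........     -*#%@%##%%@@@%#%%#++++: .
.........     -*#%%%@@@%%##*==+=:.... 
........-. -*####%%%%##*+-......   .  
....:%@@+=###%%%##**++:....... .... . 
...:@#@@@%*%%##**+-. .. .. ... ... ...
....#@@@@@%+*+=.       . ..... .. . ..
.....%@@@@+==-             . .......  
......:****- ..            ..... ... .
................               .. ...
```

```bash
python3 -m creep '[{"x":30,"y":-31,"z":0,"rx":0,"ry":0,"rz":0,"hand":60},{"x":30,"y":-30.5,"z":0,"rx":0,"ry":0,"rz":0,"hand":60},{"x":0,"y":0,"z":20,"rx":0,"ry":0,"rz":0.177,"hand":60},{"x":0,"y":0,"z":20,"rx":0,"ry":0,"rz":0.177,"hand":60},{"x":0,"y":0,"z":20,"rx":0,"ry":0,"rz":0.177,"hand":60},{"x":0,"y":0,"z":20,"rx":0,"ry":0,"rz":0.177,"hand":60},{"x":0,"y":0,"z":0,"rx":0,"ry":0,"rz":0.176,"hand":60},{"x":0,"y":0,"z":0,"rx":0,"ry":0,"rz":0.176,"hand":60},{"x":0,"y":0,"z":0,"rx":0,"ry":0,"rz":0,"hand":60},{"x":0,"y":0,"z":0,"rx":0,"ry":0,"rz":0,"hand":60}]'
python3 - <<'E'
from tee import *
from scipy.spatial.transform import Rotation as Ro
s=sense();np.set_printoptions(precision=2,suppress=True);print(s["eef_pos"],s["tcp_rot"],s["qpos"])
f=grab_frame("wrist");c=get_calibration("wrist");cv2.imwrite("pics/w10.png",f[:,:,::-1])
T=Ro.from_euler("xyz",s["tcp_rot"]).as_matrix();R=np.array(c["R"])
tc=cv2.projectPoints(np.array([[450.,220.5,12]]),cv2.Rodrigues(R)[0],np.array(c["t"]).ravel(),np.array(c["K"]),np.array([c["k1"],0,0,0,0.]))[0].ravel();print(tc)
u,v=tc.astype(int)
for t in(75,90): tee(f,c,(u-55,v-60,u+55,v+60),t)
g=cv2.cvtColor(f,cv2.COLOR_RGB2GRAY)
for y in range(v-60,min(v+64,400),5): print(y,''.join(' .:-=+*#%@'[min(9,q//22)] for q in g[y,u-90:u+90:3]))
E
```

```text
clock: 20.23
eef_pos: [450.8, 220.5, 63.6]
tcp_rot: [3.141, 0.0, 2.229]
contact_force: [-0.4, 1.2, 0.5]
opening: 0.703
grasp_force: 0.0
[450.82 220.47  63.62] [3.14 0.   2.23] [ 0.45  0.36  2.01 -0.    0.77 -0.21]
[312.48 212.53]
size 57.617466 37.595154 centre [451.31 222.06] tee+x dir 0.6519531 shift 5.107222113298121 branch offset along run -1.5261974120784279 width 15.939721497466053 area 2474
size 57.657383 37.149426 centre [451.09 222.04] tee+x dir 0.6428601 shift 5.078297490650584 branch offset along run -1.2556873967384055 width 15.993769990682267 area 2384
152 @%#####%@@@##-          . .. . .      ..........            
157 @@@@@@@@@@##+.     . .  ............... ......          ... 
162 @@@@@@@@@@%*       .. ..  ...  ....   ... .. ..        . ...
167 @@@@@@@@@@@       ..  .. . .. ..    ...   ..          .. ...
172 @@@@@@@@@@..     .......... .... ++=+++=*=....         . . .
177 @@@@@@@@@.....   ..........  . . +*%@@@%*=. ...    .   .....
182 @@@@@@@@- ... ...  . .....  .... ++%@@@%*-.....  .... ..... 
187 @@@@@@@+ .......  .... .  .......-+%@@@%+...... ....  .... .
192 @@@@
[... 396 characters left out ...]
             ::::. .... *%%@%*     ........... ...
227 % ..    ...  .                    *#%@%*..     ..    .... . 
232            .    .   .            -*#%%#+.           ........
237                            . .. .+=+##+++     . .   ..... ..
242   ..                .           .+*%%%#++             ..... 
247 *..          .            . .    %*%%%#+- ..         ..   ..
252 @@+%..                        .    .=-.         .       .::-
257 @----   .        ..   .                        .         ---
262 ----.   @@@*....               .                    ..    --
267 ---:    @@@@@@@:...... .              . . .. .      ..    .-
272 --:     %@@@@@@@@@+...........   .    . ......     ...     :
```

```bash
python3 -m creep '[{"x":1,"y":0,"z":35,"rx":0,"ry":0,"rz":0,"hand":60},{"x":0,"y":0,"z":30,"rx":0,"ry":0,"rz":0,"hand":60},{"x":0,"y":0,"z":11,"rx":0,"ry":0,"rz":0,"hand":60},{"x":0,"y":0,"z":0,"rx":0,"ry":0,"rz":0,"hand":50},{"x":0,"y":0,"z":0,"rx":0,"ry":0,"rz":0,"hand":42},{"x":0,"y":0,"z":0,"rx":0,"ry":0,"rz":0,"hand":34},{"x":0,"y":0,"z":0,"rx":0,"ry":0,"rz":0,"hand":26},{"x":0,"y":0,"z":0,"rx":0,"ry":0,"rz":0,"hand":26},{"x":0,"y":0,"z":0,"rx":0,"ry":0,"rz":0,"hand":26}]' 50
```

```text
clock: 21.4
eef_pos: [450.7, 222.1, -11.4]
tcp_rot: [3.14, 0.0, 2.226]
contact_force: [-1.8, -0.1, 9.6]
opening: 0.362
grasp_force: 46.2
```

```bash
python3 -m creep '[{"x":0,"y":0,"z":-3,"rx":0,"ry":0,"rz":0,"hand":26},{"x":0,"y":0,"z":-8,"rx":0,"ry":0,"rz":0,"hand":26},{"x":0,"y":0,"z":-10,"rx":0,"ry":0,"rz":0,"hand":26},{"x":0,"y":0,"z":0,"rx":0,"ry":0,"rz":0,"hand":26}]'
python3 - <<'E'
from tee import *
f=grab_frame("wrist");g=cv2.cvtColor(f,cv2.COLOR_RGB2GRAY)
for y in range(120,330,7): print(y,''.join(' .:-=+*#%@'[min(9,q//22)] for q in g[y,190:440:4]))
E
```

```text
clock: 21.9
eef_pos: [450.9, 222.3, 9.4]
tcp_rot: [3.14, 0.0, 2.226]
contact_force: [-0.9, 0.2, 0.5]
opening: 0.362
grasp_force: 45.6
120 @%@%%@@%@@@@@@@#####                                  ..... ...
127 %@%@@@@@@@@@%######                                   . .   .. 
134 ######%@@@@%######.                                    ...  .  
141 %################=                               .     .       
148 ################*                                              
155 %###############                                               
162 ###############                    .                           
169 @#############                                                 
176 @@###########          .                                       
183 @@##########:                              .                   
190 @@@@@######+                     .                             
197 @@@@@@%###*                                                 . .
204 @@@@@@@@##                         ..--:.                 .....
211 @@@@@@@@%       ..           ..  :=========     .      .. .  ..
218 @@@@@@@% .
[... 351 characters left out ...]
  +++++=======*#%#*  ---      .. ...... ..
260 %%%              .--- .+++++********#%%#  ---.        ....  ...
267 %%.              ---  :%%%%%%%%%%%%%%#%#  .---        .... ..  
274 %-  .           .---  .%%%%%##########%#   ---.       ..... .  
281 *               ---.   +++++.     .*##%#   .---       ....  ===
288 %*             :---    .           *##%#    ---:       .. =====
295 %@@@@+            =       .       -*##%#    =         .. -===%@
302   @@@@@@:                        -+==++=:               --=#@  
309   -                             .-+*%%%%#                  :   
316                       ....  .     +*####*                      
323                       ............  -##-.
```

```bash
python3 -m creep '[{"x":0,"y":0,"z":-50,"rx":0,"ry":0,"rz":0,"hand":26},{"x":0,"y":0,"z":-60,"rx":0,"ry":0,"rz":0,"hand":26},{"x":-40,"y":-26,"z":0,"rx":0,"ry":0,"rz":0,"hand":26},{"x":-40,"y":-26,"z":0,"rx":0,"ry":0,"rz":0,"hand":26},{"x":-40,"y":-26,"z":0,"rx":0,"ry":0,"rz":0,"hand":26},{"x":-40,"y":-26,"z":0,"rx":0,"ry":0,"rz":0,"hand":26},{"x":-40,"y":-26,"z":0,"rx":0,"ry":0,"rz":0,"hand":26},{"x":-40,"y":-26,"z":0,"rx":0,"ry":0,"rz":0,"hand":26},{"x":-40,"y":-26,"z":0,"rx":0,"ry":0,"rz":0,"hand":26},{"x":-40,"y":-26,"z":0,"rx":0,"ry":0,"rz":0,"hand":26},{"x":-40,"y":-27,"z":0,"rx":0,"ry":0,"rz":0,"hand":26},{"x":-40,"y":-27,"z":0,"rx":0,"ry":0,"rz":0,"hand":26},{"x":-41,"y":-27,"z":0,"rx":0,"ry":0,"rz":0,"hand":26},{"x":-41,"y":-27,"z":0,"rx":0,"ry":0,"rz":0,"hand":26},{"x":0,"y":0,"z":0,"rx":0,"ry":0,"rz":-0.176,"hand":26},{"x":0,"y":0,"z":0,"rx":0,"ry":0,"rz":-0.176,"hand":26},{"x":0,"y":0,"z":0,"rx":0,"ry":0,"rz":-0.176,"hand":26},{"x":0,"y":0,"z":0,"rx":0,"ry":0,"rz":-0.176,"hand":26},{"x":0,"y":0,"z":0,"rx":0,"ry":0,"rz":-0.176,"hand":26},{"x":0,"y":0,"z":0,"rx":0,"ry":0,"rz":-0.176,"hand":26}]'
python3 -m creep '[{"x":0,"y":0,"z":0,"rx":0,"ry":0,"rz":0,"hand":26},{"x":0,"y":0,"z":0,"rx":0,"ry":0,"rz":0,"hand":26}]'
python3 - <<'E'
from tee import *
f=grab_frame("wrist");g=cv2.cvtColor(f,cv2.COLOR_RGB2GRAY);c=get_calibration("wrist")
for y in range(40,330,8): print(y,''.join(' .:-=+*#%@'[min(9,q//25)] for q in g[y,120:520:5]))
R=np.array(c["R"])
for p in([494,-353,3],[476,-258,3],[467,-163,3]):
  print(p,cv2.projectPoints(np.array([p],float),cv2.Rodrigues(R)[0],np.array(c["t"]).ravel(),np.array(c["K"]),np.array([c["k1"],0,0,0,0.]))[0].ravel())
E
```

```text
clock: 24.45
eef_pos: [492.9, -352.7, 117.9]
tcp_rot: [3.141, -0.001, -2.996]
contact_force: [0.3, 0.1, -0.5]
opening: 0.361
grasp_force: 46.0
clock: 24.7
eef_pos: [493.0, -352.8, 118.1]
tcp_rot: [3.141, -0.0, -3.005]
contact_force: [-0.1, -0.2, -0.7]
opening: 0.362
grasp_force: 46.0
40 ......... .##############################################################*=====:
48 .........  ##############################################################-=====:
56 ....:..... -#############################################################======:
64 .........  -#############################################################.====..
72 .......... :##############################################################======
80 ..........  ##########################################################====#=====
88 .:........  -#######################################################============
96 ........... -####################%################################==============
104 ........... :############%######%##############%##%############+================
112 ...........  ##########%######%######%#%%%#%%#####%#%#
[... 1750 characters left out ...]
###%#   ...  ----:%++++----   ...   ***++*+++*+*#############
288 ::...:::::::::::: #####   ...   +%###%%*++====   ...   **+*+****################
296 :::::-=****##########       :   #%#######:-=++   :       +++++##################
304 #########:      ####-           ####%####--=+=:           +*##-      ###########
312 #######    .                    #########-=++++                   ..   -########
320 ####*                          +##########=+++=                           ######
328 ##:                            #############                                ####
[494, -353, 3] [312.29547865 188.64064711]
[476, -258, 3] [428.24989126 183.17243347]
[467, -163, 3] [538.08712363 188.1859348 ]
```

```bash
python3 -m creep '[{"x":0,"y":3,"z":40,"rx":0,"ry":0,"rz":0,"hand":26},{"x":0,"y":0,"z":40,"rx":0,"ry":0,"rz":0,"hand":26},{"x":0,"y":0,"z":30,"rx":0,"ry":0,"rz":0,"hand":26},{"x":0,"y":0,"z":9,"rx":0,"ry":0,"rz":0,"hand":26},{"x":0,"y":0,"z":5,"rx":0,"ry":0,"rz":0,"hand":26},{"x":0,"y":0,"z":2,"rx":0,"ry":0,"rz":0,"hand":26},{"x":0,"y":0,"z":0,"rx":0,"ry":0,"rz":0,"hand":26}]';python3 -m creep '[{"x":0,"y":0,"z":1.5,"rx":0,"ry":0,"rz":0,"hand":26},{"x":0,"y":0,"z":0,"rx":0,"ry":0,"rz":0,"hand":26}]';python3 -m creep '[{"x":0,"y":0,"z":1,"rx":0,"ry":0,"rz":0,"hand":26},{"x":0,"y":0,"z":0,"rx":0,"ry":0,"rz":0,"hand":26}]'
```

```text
clock: 25.62
eef_pos: [493.3, -350.3, -6.7]
tcp_rot: [-3.141, 0.001, -3.002]
contact_force: [-0.1, 0.1, 0.8]
opening: 0.362
grasp_force: 46.0
clock: 25.88
eef_pos: [492.9, -350.0, -8.8]
tcp_rot: [-3.141, 0.0, -3.001]
contact_force: [-0.4, -0.0, -0.2]
opening: 0.366
grasp_force: 46.0
clock: 26.12
eef_pos: [492.7, -349.8, -10.2]
tcp_rot: [3.142, -0.0, -3.001]
contact_force: [0.1, 0.5, 0.6]
opening: 0.365
grasp_force: 46.0
```

```bash
python3 -m creep '[{"x":0,"y":0,"z":1,"rx":0,"ry":0,"rz":0,"hand":26},{"x":0,"y":0,"z":0,"rx":0,"ry":0,"rz":0,"hand":26}]';python3 -m creep '[{"x":0,"y":0,"z":1,"rx":0,"ry":0,"rz":0,"hand":26},{"x":0,"y":0,"z":0,"rx":0,"ry":0,"rz":0,"hand":26}]'
```

```text
clock: 26.38
eef_pos: [492.8, -349.9, -11.1]
tcp_rot: [-3.142, 0.0, -3.001]
contact_force: [0.9, -0.1, 0.7]
opening: 0.36
grasp_force: 46.4
clock: 26.62
eef_pos: [492.9, -350.0, -11.3]
tcp_rot: [-3.141, 0.0, -3.001]
contact_force: [-2.6, 1.0, 10.2]
opening: 0.364
grasp_force: 49.5
```

```bash
python3 -m creep '[{"x":0,"y":0,"z":-0.5,"rx":0,"ry":0,"rz":0,"hand":36},{"x":0,"y":0,"z":0,"rx":0,"ry":0,"rz":0,"hand":42},{"x":0,"y":0,"z":0,"rx":0,"ry":0,"rz":0,"hand":50},{"x":0,"y":0,"z":0,"rx":0,"ry":0,"rz":0,"hand":50},{"x":0,"y":0,"z":-8,"rx":0,"ry":0,"rz":0,"hand":50},{"x":0,"y":0,"z":-40,"rx":0,"ry":0,"rz":0,"hand":50},{"x":0,"y":0,"z":-60,"rx":0,"ry":0,"rz":0,"hand":50},{"x":0,"y":0,"z":-60,"rx":0,"ry":0,"rz":0,"hand":50},{"x":-40,"y":45,"z":0,"rx":0,"ry":0,"rz":0,"hand":50},{"x":-20,"y":45,"z":0,"rx":0,"ry":0,"rz":0,"hand":50},{"x":0,"y":0,"z":0,"rx":0,"ry":0,"rz":0,"hand":50},{"x":0,"y":0,"z":0,"rx":0,"ry":0,"rz":0,"hand":50}]'
python3 - <<'E'
from tee import *
np.set_printoptions(precision=1,suppress=True)
f=grab_frame("wrist");c=get_calibration("wrist");g=cv2.cvtColor(f,cv2.COLOR_RGB2GRAY);cv2.imwrite("pics/w11.png",f[:,:,::-1])
for y in range(30,200,6): print(y,''.join(' .:-=+*#%@'[min(9,q//25)] for q in g[y,100:540:4]))
# rainbow label of box
h=cv2.cvtColor(f,cv2.COLOR_RGB2HSV);m=((h[...,1]>110)&(h[...,2]>40)).astype(np.uint8);m[200:]=0;m[:,:330]=0;m[:,540:]=0
ys,xs=np.nonzero(m);b=cv2.boxPoints(cv2.minAreaRect(np.c_[xs,ys].astype(np.float32)));P=cast(c,b,17);print("label",b,P[:,:2],P.mean(0))
R=np.array(c["R"])
for p in([493,-350,10],[476,-258,62],[467,-163,17]):
  print(p,cv2.projectPoints(np.array([p],float),cv2.Rodrigues(R)[0],np.array(c["t"]).ravel(),np.array(c["K"]),np.array([c["k1"],0,0,0,0.]))[0].ravel())
E
```

```text
clock: 28.12
eef_pos: [539.6, -252.4, 156.8]
tcp_rot: [-3.141, 0.0, -3.001]
contact_force: [0.4, -0.3, 0.1]
opening: 0.588
grasp_force: 0.0
30 ********************************************************************************************-----------=======
36 *******************************************************************************************--------------=====
42 ******************************************************************************************----------------====
48 *****************************************************************************************-------------------==
54 ****************************************************************************************----------------------
60 ************---:::::::--::::::::::......-........ .   ............::=::::::::::---....:-...........:----------
66 ************- .==-=-==-===========-------.--------==-==-===========:=-=====:=====..::............ .-----------
72 ************-  -=--=--==============-----.-=-------===-============ =-=====::... ............:.:  .-----------
78 ************-  -=--=-=========-==-=====-=.-=-
[... 1911 characters left out ...]
-****************************************************===========********************==============********
186 ..  :***************************************************==========+***********************==========+*********
192 ...  +************************************************============***********************==========+**********
198 ..   -**************************************==**=+===================**=****************==========************
label [[417.4 140.6]
 [419.1  91. ]
 [447.2  92. ]
 [445.5 141.5]] [[ 490.9 -167.6]
 [ 450.  -175.3]
 [ 447.2 -151.5]
 [ 488.1 -142.9]] [ 469.1 -159.3   17. ]
[493, -350, 10] [210.4 112.4]
[476, -258, 62] [318.1 110. ]
[467, -163, 17] [428.8 113.6]
```

The tee shows as a flat T in the far compartment, the vial stands in the middle one, and the box sits square between its end blocks. The arm is clear, so I'm handing in.

```bash
python3 -c "
from rig import *
print(sign_off())"
```

```text
the job is handed in; nothing more can be done
None
```

I handed the job in at 28 s: the strip box is flat in its bay after a set-down and re-grip on the bench, one tee lies flat in the far compartment, and the vial that was already in the tray is untouched; sign-off returned no verdict, and I didn't look at the mat again after picking up the tee.

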